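# Board over a row of bushings, carton on top

### The arm

A 6-joint arm with a two-finger parallel gripper is mounted at the origin on the work surface. World frame = base frame: x ahead of the robot, y to its left, z up, the work surface at z = 0. Lengths are in m, angles in degrees, forces in N, time in s.
With the tool pointing down it reaches from about 0.25 to 0.725 m from the base axis. Payload 9.7 kg.
Tool frame: the origin (TCP) lies between the finger pads; the fingertips stand 19 mm ahead of it and the grasp point (between the pads) is the TCP; z points along the fingers, y is the line along which they close (so a half turn about z gives the same grasp; the last joint's range is limited). The gripper opens to 85 mm and grips with 20 to 120 N. Pads are 22 mm wide; open, the fingers measure 114 mm over their backs; the gripper's body (76 mm by 85 mm) begins 54 mm behind the grasp point. The pads swing forward as they close: fully open they stand 13 mm farther back than shut.
Start: joints at [0, 4.979, 10.078, 95.1, 0, 90], TCP at [0.55, -0, 0.25] pointing down, gripper open.
Joint ranges: [-179.16, 179.16], [-48.56, 103.87], [-65.8, 70.77], [-126.05, 130.52], [-82.76, 87.17], [-180, 180]. Speed limits (degrees/s): [127.2, 127.2, 147.25, 180, 180, 180].

### API

Orientations are given as [roll, pitch, yaw] about the fixed x, y, z axes, in that order (R = Rz(yaw) Ry(pitch) Rx(roll)).
In Python, from workcell import bot gives the robot as it stands. The module is installed in compiled form; this text tells all that it offers.
- The arm moves only by the shell command python3 -m crank 'ROWS' [OPENING] [FORCE]. ROWS is JSON, a list that holds one entry, the list of rows, each a list of 6 numbers: the shift along the world's x, y, z as a fraction of full scale, then the turn, a rotation vector about the world's x, y, z as a fraction of full scale. In form: [[[x, y, z, wx, wy, wz], ...]]. A call has 1 to 20 rows; each row shifts and turns the commanded pose from where the row before left it; what a row does not reach is not made up. Full scale, the value 1, is 20 mm for a shift and 0.12 rad for a turn. A row lasts 1/12 s, in which the tool goes at most 41.7 mm and 7.16 degrees, less where a joint would pass 70% of its speed; a pose out of reach is approached as far as the arm can. A call with a number of a shift or a turn outside -1 to 1 is refused whole. A call with a gripper value outside its range is refused whole. OPENING is the opening, from 0 (shut) to 1 (fully open), set as the call begins (- or left out, the last holds). The fingers move at their own pace and stop on an object; FORCE is the grip in N (left out, the last holds). Time passes only in rows, so rows that do not move let the fingers close. It gives the time, the measured TCP pose, the force, the opening and the grip force at its end, in the units of the state.
- bot.get_obs(): the state, without advancing time (a new reading comes with each control period).
- bot.camera(name): name is "scene" or "side" or "wrist"; returns the picture (420x560x3 uint8, red, green, blue); there is no depth.
- bot.camera_model(name): a dict with "vertical_fov" (degrees; the focal length in pixels is half the picture's height over the tangent of half this angle, whatever the lens; pixels are square), "cx", "cy" (the principal point, pixels), "R" (3x3) and "t" (3): a world point X has camera coordinates R X + t. Camera axes: x right, y down, z forward; pixel columns grow to the right and rows downward; lengths in m; the calibration is good to about 2 mm. A picture is of the moment at which its call begins: read the wrist's pose just before it. camera_model takes no time and is no camera call; for the wrist camera it gives the pose at the moment of the call.
- bot.job_done(): hands the job in; it is judged then, once.
The state is a dict: "time": time; "q": joint angles; "qd": joint speeds; "joint_efforts": joint torques, N m; "ee_pos": TCP position; "tcp_rot": TCP orientation; "wrist_force": force on the tool from outside, world axes, zero at the start; "torque": the same for the moment, N m; "opening": finger opening in m; "grasp_force": force on a finger pad.
Only numpy, scipy, OpenCV 4.12 (cv2) and the standard library are available. Lean on these libraries where they do the work, as an engineer would, in place of code of your own. Each camera call takes 0.05 s, during which the arm holds its last target. There are 200 camera calls.

### The job

Lay the loose plywood separator board over the row of bushings in the packing cradle: slip its far end under the yellow lip, push back the red sprung stop, and let the near end down behind the grey keeper, so that it lies flat on the bushings, held between stop and keeper. When it is home, set the closed carton gently on the board, centred, square to it and lengthways. Leave the tray of bushings in its place and the other things on the bench alone.

Things in the scene. Friction and masses are not known exactly. Their poses are not given: they have to be found in the camera images.
- cradle: Fixed grey packing cradle 250 x 84 mm, sides open. Origin: centre of underside; x lengthways, keeper (near) to lip (far). Keeper: 60 wide plate, inner face x = -90 mm, top z = 78. Yellow lip: 60 wide, nose x = +78, underside z = 72.5, top 82.5; its back post x = 112 to 124. See board_home for where the board goes.
- board_home (a point): Where the board's origin (centre of its underside) is when home: cradle x = 0, y = 0, z = 60 mm, the level of the bushings' tops. Axes as the cradle's.
- stop (a joint): Travel of the red sprung stop under the lip, in m: 0 at rest (its face at cradle x = +87 mm), up to 0.012 pushed back (away from the keeper). The spring pushes with 4 N at rest, 9 N at full travel. With the board home it reads about 0.003: the board is 3 mm longer than the free gap between keeper and stop.
- stop_face (a point): Point on the face of the red sprung stop (50 mm wide, from z = 40 to 71 in the cradle), at its middle, 66.5 mm above the cradle's underside; moves with the stop.
- tray: Blue tray 174 x 62 mm with 14 mm walls, standing in the cradle with three steel bushings upright in a row (52 mm across, 44 tall, brass-lined). Origin: centre of its underside, 12 mm above the cradle's; the bushings' tops are 48 mm above its origin. Stays there.
- board: Loose plywood separator board, 180 x 66 x 6 mm, about 60 g. Origin: centre of its underside; x along its 180 mm length, y across its 66 mm width. It lies on the rest, 40 mm above the bench, overhanging the rest's 40 mm wide rib by 13 mm on each long side.
- rest: Fixed dark rest for the board: foot 130 x 70 x 8 mm with a rib 130 x 40 mm, top at 40 mm. Origin: centre of its underside; x along the rib.
- carton: Closed cardboard carton, 140 x 64 x 50 mm, clear tape along its top, a green mark on one corner, white labels; 0.4 to 0.75 kg. Origin: centre of its underside; x along its 140 mm length. Stands on the bench.
- bush_a: Loose steel bushing with brass lining, upright, 60 mm across, 45 tall; origin: centre of its underside. Leave alone.
- bush_b: Loose steel bushing with copper lining, upright, 60 mm across, 45 tall; origin: centre of its underside. Leave alone.
- gauge: Plug gauge 145 mm long, 38 mm thick, lying at the far side of the bench; origin under its middle. Leave alone.
- wrench: Wrench lying at the far side of the bench. Leave alone.
There are look-alikes about, which are no part of the job. Leave any purple look-alike of the carton alone.

How it is judged:
By the outcome, as a careful person would: the job done as asked, in the order asked, and still so for the second after the job is handed in, with the robot touching nothing.
It also fails if it takes over 67 s, if anything falls off the work surface, if the arm or the gripper's body presses on something with over 40 N, if the wrist force passes 120 N, or if a joint passes its speed limit or range.

## Working session

There is one attempt and no reset: what is moved stays moved. The work goes in short steps, Python scripts to look and compute and a shell command to move; the robot and the scene stay as the last step left them, time stands still between calls to the robot, and variables do not carry over. Pictures are saved under pics/ and viewed, at most 13 in all, crops included, and the job is handed in when it is done.

```bash
mkdir -p pics
cat > h.py <<'E'
import numpy as np,cv2
from workcell import bot
def snap(n,f):
    m=bot.camera_model(n); im=bot.camera(n); cv2.imwrite(f,im[:,:,::-1]); return im,m
def ray(m,u,v):
    f=210/np.tan(np.radians(m["vertical_fov"])/2); R=np.array(m["R"]);t=np.array(m["t"])
    d=R.T@np.array([(u-m["cx"])/f,(v-m["cy"])/f,1]); return -R.T@t,d
def onz(m,u,v,z):
    o,d=ray(m,u,v); return o+d*(z-o[2])/d[2]
def proj(m,X):
    f=210/np.tan(np.radians(m["vertical_fov"])/2)
    c=np.array(m["R"])@np.array(X)+np.array(m["t"]); return c[:2]/c[2]*f+[m["cx"],m["cy"]]
E
python3 - <<'E'
from h import *
a,m=snap("scene","pics/scene.png"); b,n=snap("side","pics/side.png");c,w=snap("wrist","pics/wrist.png")
cv2.imwrite("pics/s2.png",np.hstack([cv2.resize(x[:,:,::-1],(400,300)) for x in (b,c)]))
for k in(m,n,w): print(k)
print(bot.get_obs())
E
```

```text
{'vertical_fov': 57.69670363762127, 'cx': 280.628501582547, 'cy': 206.5187135493395, 'R': array([[-0.42359814,  0.90581148, -0.00837732],
       [ 0.76331097,  0.35194821, -0.54174609],
       [-0.48777144, -0.23587714, -0.84050044]]), 't': array([ 0.25406794, -0.38240177,  1.39184065])}
{'vertical_fov': 48.70630087188406, 'cx': 282.94378535112753, 'cy': 214.82832613050502, 'R': array([[ 0.89684434, -0.4423444 , -0.00128538],
       [-0.24166665, -0.48753628, -0.83899083],
       [ 0.37049623,  0.75275481, -0.54414404]]), 't': array([-0.51125246,  0.15989126,  0.93311289])}
{'vertical_fov': 61.648882125523286, 'cx': 278.0811738502522, 'cy': 214.2649985049594, 'R': array([[ 9.99999761e-01,  4.92512155e-04, -4.84604938e-04],
       [ 6.11918972e-04, -9.56993700e-01,  2.90108056e-01],
       [-3.20882129e-04, -2.90108283e-01, -9.56993773e-01]]), 't': array([-0.54944512, -0.03733316,  0.37909342])}
{'time': 0.15, 'q': array([ 6.04228626e-04,  5.00318693e+00,  1.00465928e+01,  9.50982035e+01,
       -5.63967953e-04,  8.99992108e+01]), 'qd': array([-0.0089754 , -0.12602442,  0.12039888, -0.07599175, -0.04906966,
       -0.03235258]), 'joint_efforts': array([-3.04631758e-03, -5.20762289e+01,  4.65044117e+01,  1.38444663e-02,
       -2.16874664e-04, -1.82086734e-05]), 'ee_pos': array([5.49862835e-01, 3.18046794e-06, 2.49767698e-01]), 'tcp_rot': array([-1.79945202e+02,  5.63212905e-04,  9.00013940e+01]), 'wrist_force': array([-0.61651211,  0.60923446,  0.30084553]), 'torque': array([-0.03384982,  0.0507171 ,  0.04046432]), 'grasp_force': 0.0, 'opening': 0.08560274021282319}
```

View pics/scene.png

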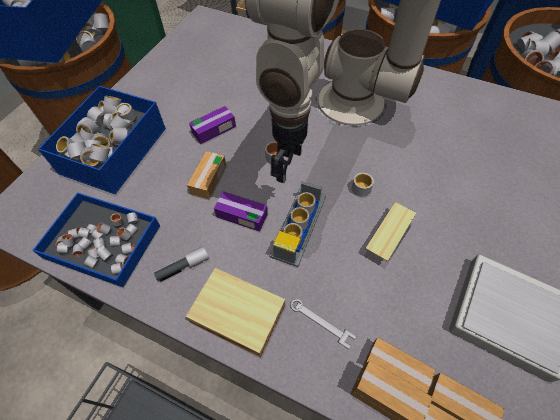

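View pics/s2.png

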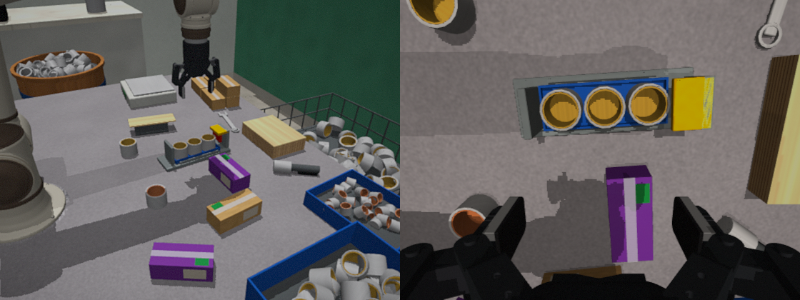

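The scene picture shows the cradle at (298,222) with its yellow lip at (288,243). 
- **Board candidates:** pale board on its dark rest (391,232), or the thick plank (235,310). The first fits: thin and on a rest. 
- **Carton candidates:** brown (207,173), purple (241,211) and (213,124), and brown cartons stacked at (400,380). The single brown one at (207,173) with tape and green mark fits.

Run:
```python
from h import *
S=cv2.imread("pics/scene.png");m=bot.camera_model("scene");w=bot.camera_model("wrist")
def rect(img,m,box,lo,hi,z):
    x0,y0,x1,y1=box
    h=cv2.cvtColor(img,cv2.COLOR_BGR2HSV)[y0:y1,x0:x1]
    k=cv2.inRange(h,lo,hi); cs,_=cv2.findContours(k,0,2); c=max(cs,key=cv2.contourArea)[:,0]+[x0,y0]
    P=np.float32([onz(m,u,v,z)[:2]*1000 for u,v in c]); print(len(c),cv2.minAreaRect(P))
rect(S,m,(360,195,425,270),(15,40,120),(35,255,255),.046)
rect(S,m,(180,145,232,202),(5,80,60),(24,255,255),.05)
W=cv2.imread("pics/wrist.png")
rect(W,w,(350,80,450,200),(22,150,100),(32,255,255),.0825)
a=cv2.resize(S[185:275,355:430],(400,480));b=cv2.resize(S[140:205,175:235],(400,480));cv2.imwrite("pics/c1.png",np.hstack([a,b]))
cv2.imwrite("pics/c2.png",cv2.resize(W[90:210,140:460],(800,300)))
```

```text
108 ((486.2581787109375, 283.25439453125), (66.64636993408203, 180.11460876464844), 80.23512268066406)
181 ((534.0565185546875, -277.2922668457031), (167.12100219726562, 83.5212173461914), 7.652415752410889)
79 ((656.6903686523438, 45.08930206298828), (44.24673843383789, 59.286563873291016), 3.642465114593506)
```

View pics/c1.png

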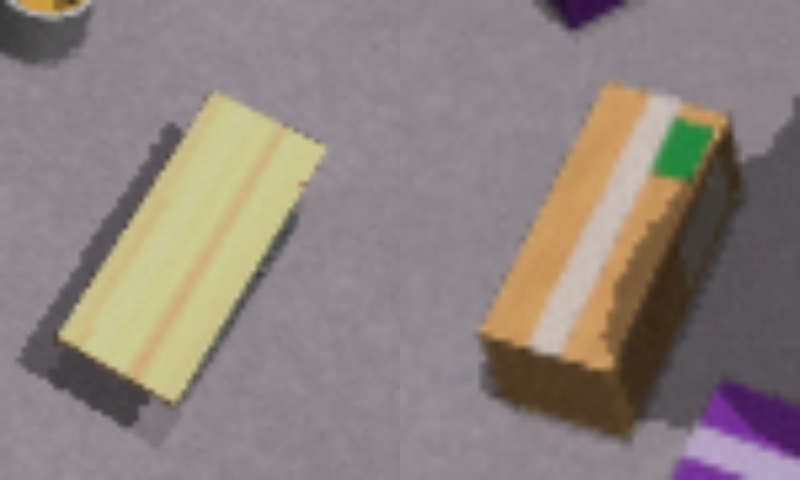

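View pics/c2.png

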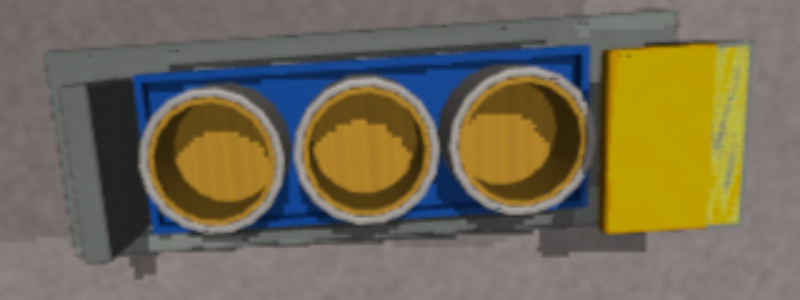

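The left crop shows the thin board lying on its rest, and the ray cast gives 66.6 x 180.1 mm. The right crop shows the brown carton with tape and its green corner mark. The wrist crop shows the keeper's inner top edge from (88,85) to (110,257) and bushings at (212,160), (366,152) and (521,142). I'll move over the board now.

```bash
python3 - <<'E'
from h import *
w=bot.camera_model("wrist")
for u,v,z in [(88,85,78),(110,257,78),(212,160,60),(366,152,60),(521,142,60)]: print((onz(w,140+u/2.5,90+v/2.5,z/1000)*1000).round(1))
E
python3 -m crank '[[[-0.213,0.943,0,0,0,0.778],[-0.213,0.943,0,0,0,0.778],[-0.213,0.943,0,0,0,0.778],[-0.213,0.943,0,0,0,0.778],[-0.213,0.943,0,0,0,0.778],[-0.213,0.943,0,0,0,0.778],[-0.213,0.943,0,0,0,0.778],[-0.213,0.943,0,0,0,0.778],[-0.213,0.943,0,0,0,0.778],[-0.213,0.943,0,0,0,0.778],[-0.213,0.943,0,0,0,0.778],[-0.213,0.943,0,0,0,0.778],[-0.213,0.943,0,0,0,0.778],[-0.213,0.943,0,0,0,0.778],[-0.213,0.943,0,0,0,0.778],[0,0,0,0,0,0],[0,0,0,0,0,0]]]'
python3 - <<'E'
from h import *
im,m=snap("wrist","pics/w2.png"); print(bot.get_obs()["q"])
h=cv2.cvtColor(im,cv2.COLOR_RGB2HSV);k=cv2.inRange(h,(15,40,120),(35,255,255));cs,_=cv2.findContours(k,0,2)
for c in cs:
    if cv2.contourArea(c)<1500: continue
    P=np.float32([onz(m,u,v,.046)[:2]*1000 for u,v in c[:,0]]); print(cv2.boundingRect(c),cv2.minAreaRect(P))
E
```

```text
[465.8  61.7  78. ]
[468.5   4.2  78. ]
[502.4  35.2  60. ]
[556.9  38.   60. ]
[611.4  41.5  60. ]
time: 1.57
ee_pos: [0.4858, 0.2835, 0.2498]
tcp_rot: [-180.0, -0.0, 170.3]
wrist_force: [0.2, -0.7, -0.4]
opening: 0.0855
grasp_force: 0.0
[ 3.02030764e+01  6.72450019e+00  1.19360279e+01  9.52497168e+01
 -1.41315386e-02  4.00326280e+01]
(241, 90, 75, 186) ((486.4024353027344, 283.89306640625), (66.325439453125, 179.24014282226562), 80.29459381103516)
(82, 36, 61, 65) ((356.8994140625, 160.47012329101562), (51.27934646606445, 51.61284255981445), 73.87806701660156)
```

View pics/w2.png

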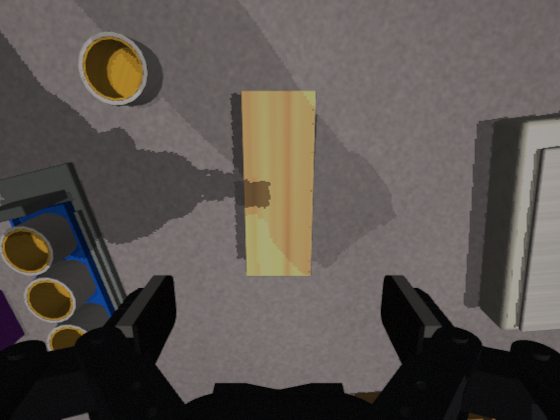

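The wrist view shows the board at (278,183), with the cradle at left. The measured board is at (486.4, 283.9), long axis at -9.7°, agreeing with the scene camera. From three features the cradle is at about (556.9, 38.4), yaw 3.4°.

```bash
python3 -m crank '[[[0,0,-1,0,0,0],[0,0,-1,0,0,0],[0,0,-1,0,0,0],[0,0,-1,0,0,0],[0,0,-1,0,0,0],[0,0,-1,0,0,0],[0,0,-1,0,0,0],[0.03,0,-1,0,0,0],[0,0.02,-1,0,0,0],[0,0,-0.8,0,0,0],[0,0,-0.5,0,0,0],[0,0,-0.3,0,0,0],[0,0,0,0,0,0],[0,0,0,0,0,0]]]'
python3 -m crank '[[[0,0,0,0,0,0],[0,0,0,0,0,0],[0,0,0,0,0,0],[0,0,0,0,0,0],[0,0,0,0,0,0],[0,0,0,0,0,0],[0,0,0,0,0,0],[0,0,0,0,0,0]]]' 0 50
```

```text
time: 2.78
ee_pos: [0.4871, 0.2831, 0.0389]
tcp_rot: [180.0, 0.0, 170.2]
wrist_force: [-0.3, 0.7, 0.2]
opening: 0.0853
grasp_force: 0.0
time: 3.45
ee_pos: [0.4873, 0.2836, 0.0398]
tcp_rot: [179.9, 0.1, 170.2]
wrist_force: [-1.7, -1.9, 5.7]
opening: 0.065
grasp_force: 54.9
```

```bash
python3 -m crank '[[[0,0,0.5,0,0,0],[0,0,1,0,0,0],[0,0,1,0,0,0],[0,0,1,0,0,0],[0,0,1,0,0,0],[0,0,1,0,0,0],[0,0,1,0,0,0],[0,0,1,0,0,0],[0,0,0.5,0,0,0]]]'
python3 -m crank '[[[0.159,-0.881,0,0,0,0.136],[0.159,-0.881,0,0,0,0.136],[0.159,-0.881,0,0,0,0.136],[0.159,-0.881,0,0,0,0.136],[0.159,-0.881,0,0,0,0.136],[0.159,-0.881,0,0,0,0.136],[0.159,-0.881,0,0,0,0.136],[0.159,-0.881,0,0,0,0.136],[0.159,-0.881,0,0,0,0.136],[0.159,-0.881,0,0,0,0.136],[0.159,-0.881,0,0,0,0.136],[0.159,-0.881,0,0,0,0.136],[0.159,-0.881,0,0,0,0.136],[0.159,-0.881,0,0,0,0.136],[0,0,0,0,0,0],[0,0,0,0,0,0],[0,0,0,0,0,0]]]'
python3 - <<'E'
from h import *
im,m=snap("wrist","pics/w3.png");s,n=snap("side","pics/side3.png")
cv2.imwrite("pics/c3.png",np.hstack([im[:,:,::-1][:,80:480],cv2.resize(s[100:310,200:400],(400,420))[:,:,::-1]]))
E
```

```text
time: 4.2
ee_pos: [0.4872, 0.2836, 0.2019]
tcp_rot: [179.9, 0.2, 170.2]
wrist_force: [0.9, 0.8, 0.4]
opening: 0.0646
grasp_force: 55.4
time: 5.62
ee_pos: [0.5311, 0.0369, 0.1983]
tcp_rot: [180.0, -0.0, -176.7]
wrist_force: [0.4, 0.2, -0.6]
opening: 0.0646
grasp_force: 55.4
```

View pics/c3.png

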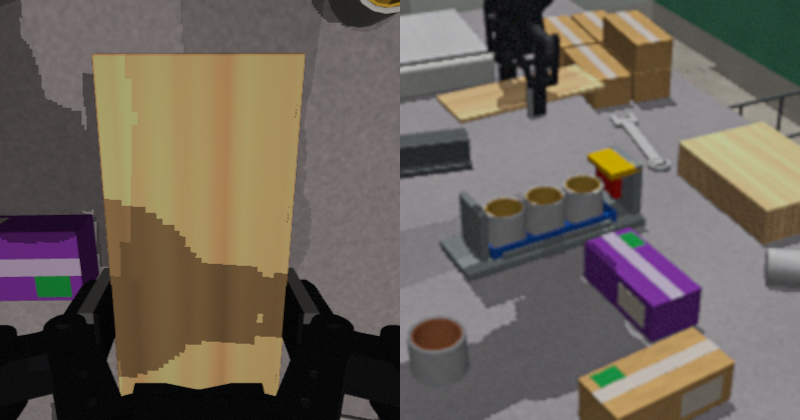

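The left half (wrist) shows the board in the grip with its near end's corners at about (173,54) and (384,54) in the full picture. The right half (side) shows it held level above the cradle. Next I'll get its offset in the hand.

Run:
```python
from h import *
m=bot.camera_model("wrist");o=bot.get_obs();T=np.array(o["ee_pos"])*1000;print(T,o["tcp_rot"])
C=np.array([556.9,38.4]);a=np.radians(3.4);Rc=np.array([[np.cos(a),np.sin(a)],[-np.sin(a),np.cos(a)]])
im=cv2.imread("pics/w3.png");h=cv2.cvtColor(im,cv2.COLOR_BGR2HSV);k=cv2.inRange(h,(12,60,90),(35,255,255))
for v in (52,54,56,58,62,150): 
    c=np.where(k[v,150:400])[0]; print(v,len(c),(c.min()+150,c.max()+150) if len(c) else 0)
for z in (T[2]+4,T[2]+6.2,T[2]+8):
    P=[onz(m,u,v,z/1000)[:2]*1000 for u,v in((173,53.5),(384,53.5),(178.5,150),(378,150))]
    L=[Rc@(p-C) for p in P];print(z.round(1),[l.round(1) for l in L],np.linalg.norm(P[0]-P[1]).round(1),"tcp",Rc@(T[:2]-C))
```

```text
[531.09033579  37.30557363 198.3382585 ] [ 1.79989596e+02 -2.59762276e-03 -1.76641665e+02]
52 0 0
54 212 (np.int64(173), np.int64(384))
56 214 (np.int64(172), np.int64(385))
58 214 (np.int64(172), np.int64(385))
62 213 (np.int64(172), np.int64(384))
150 199 (np.int64(179), np.int64(377))
202.3 [array([-116.2,  -31.7]), array([-116.2,   34.1]), array([-86.4, -32.5]), array([-86.4,  34.7])] 65.9 tcp [-25.82914122   0.4381776 ]
204.5 [array([-115.9,  -31.1]), array([-115.9,   33.5]), array([-86.6, -31.9]), array([-86.6,  34.1])] 64.7 tcp [-25.82914122   0.4381776 ]
206.3 [array([-115.7,  -30.6]), array([-115.7,   33. ]), array([-86.8, -31.4]), array([-86.8,  33.6])] 63.7 tcp [-25.82914122   0.4381776 ]
```

```bash
python3 -m crank '[[[0.11,-0.034,0,-0.0345,0.581,0],[0,0,0,-0.0345,0.581,0],[0,0,-0.4,0,0,0],[0,0,-1,0,0,0],[0,0,-1,0,0,0],[0,0,-1,0,0,0],[0,0,-0.6,0,0,0],[0,0,-0.4,0,0,0],[0,0,0,0,0,0],[0,0,0,0,0,0],[0,0,0,0,0,0]]]'
cat >> h.py <<'E'
C=np.array([556.9,38.4]);A=np.radians(3.4);Rc=np.array([[np.cos(A),np.sin(A)],[-np.sin(A),np.cos(A)]])
def tc():
    o=bot.get_obs();T=np.array(o["ee_pos"])*1000;return np.r_[Rc@(T[:2]-C),T[2]],o["tcp_rot"],o["wrist_force"]
def cw(x,y,z): return np.r_[Rc.T@[x,y]+C,z]/1000
E
cat > sideview.py <<'E'
import sys
from h import *
t,r,f=tc();print(t.round(1),np.round(r,1))
s,n=snap("side","pics/tmp.png")
th=np.radians(float(sys.argv[2]));co,si=np.cos(th),np.sin(th)
s=s[:,:,::-1].copy();B=s[130:230,200:333];B=cv2.resize(B,(798,600),interpolation=cv2.INTER_CUBIC)
for bx in(-90,90):
  for by in(-33,33):
    for bz in(-.5,5.5):
      p=cw(t[0]-.2+bx*co+bz*si,t[1]+.4+by,t[2]-bx*si+bz*co);u,v=proj(n,p);cv2.circle(B,(int((u+.5-200)*6),int((v+.5-130)*6)),2,(255,0,255),-1)
cv2.imwrite(sys.argv[1],B)
E
python3 sideview.py pics/v4.png 8
```

```text
time: 6.63
ee_pos: [0.5339, 0.0361, 0.1115]
tcp_rot: [-180.0, -7.9, -176.7]
wrist_force: [-0.5, -0.8, -0.0]
opening: 0.0649
grasp_force: 55.4
[-23.1  -1.  111.5] [-180.    -7.9 -176.7]
```

View pics/v4.png

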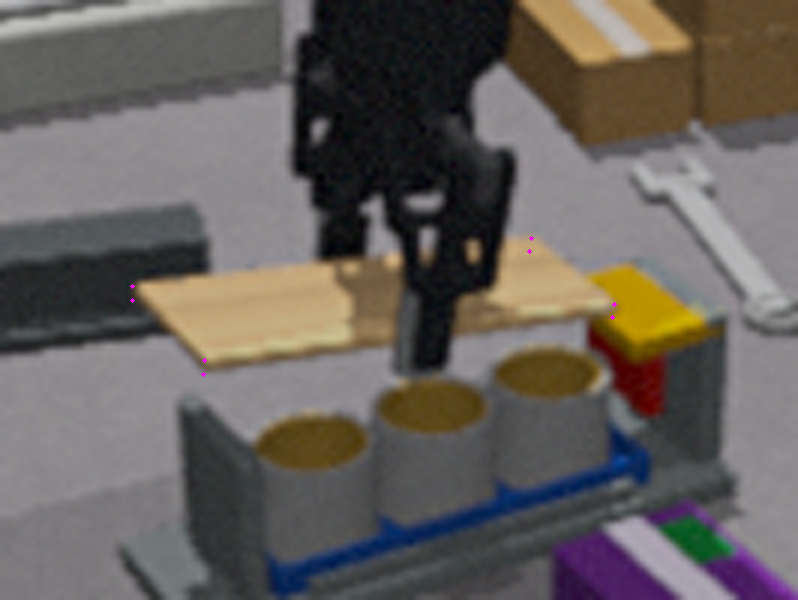

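The picture shows the board tilted with its near end up. The predicted corners (magenta) match the real ones to about 1 px. The lip is ahead at (630,300).

```bash
python3 -m crank '[[[0,0,-0.6,0,0,0],[0,0,-0.5,0,0,0],[0,0,-0.4,0,0,0],[0,0,-0.185,0,0,0],[0,0,0,0,0,0],[0,0,0,0,0,0],[0.2,0.018,-0.028,0,0,0],[0.2,0.018,-0.028,0,0,0],[0.2,0.018,-0.028,0,0,0],[0.2,0.018,-0.028,0,0,0],[0,0,0,0,0,0],[0,0,0,0,0,0]]]'
python3 -c "
from h import *
print(tc())"
```

```text
time: 7.68
ee_pos: [0.5496, 0.0374, 0.0742]
tcp_rot: [-180.0, -8.0, -176.7]
wrist_force: [0.3, 0.3, -0.9]
opening: 0.0646
grasp_force: 55.4
(array([-7.32466593, -0.57928803, 74.18553066]), array([-179.98811375,   -8.02065417, -176.67266865]), array([ 0.3004139 ,  0.31552046, -0.91505039]))
```

```bash
python3 -m crank '[[[0.12,0.007,0,0,0,0],[0.12,0.007,0,0,0,0],[0.12,0.007,0,0,0,0],[0.12,0.007,0,0,0,0],[0.12,0.007,0,0,0,0],[0.07,0.007,0,0,0,0],[0,0,0,0,0,0],[0,0,0,0,0,0],[0,0,0,0,0,0]]]'
python3 -c "
from h import *
print(tc())"
python3 sideview.py pics/v5.png 8
```

```text
time: 8.43
ee_pos: [0.5618, 0.0381, 0.0741]
tcp_rot: [-180.0, -8.2, -176.7]
wrist_force: [-6.9, -0.8, 0.6]
opening: 0.0646
grasp_force: 55.4
(array([ 4.85630783, -0.5752122 , 74.0520703 ]), array([-179.98522556,   -8.15882429, -176.67212787]), array([-6.94419121, -0.82464696,  0.64785911]))
[ 4.9 -0.6 74.1] [-180.    -8.2 -176.7]
```

View pics/v5.png

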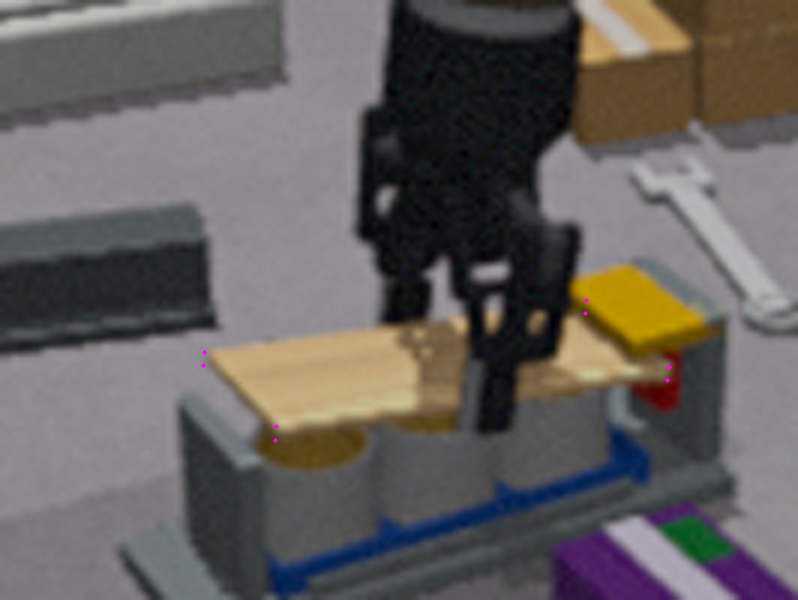

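The picture shows the far end under the lip, touching the red stop at (668,375). The near end is above and inside the keeper. The 6.9 N force means about 7 mm of stop travel, so I'll lower the near end.

```bash
python3 -m crank '[[[0,0,-0.097,0.0117,-0.1975,0],[0,0,-0.097,0.0117,-0.1975,0],[0,0,-0.097,0.0117,-0.1975,0],[0,0,-0.097,0.0117,-0.1975,0],[0,0,-0.097,0.0117,-0.1975,0],[0,0,-0.097,0.0117,-0.1975,0],[0,0,0,0,0,0],[0,0,0,0,0,0]]]'
python3 -c "
from h import *
print(tc())"
```

```text
time: 9.15
ee_pos: [0.5612, 0.0381, 0.0621]
tcp_rot: [-180.0, -0.0, -176.7]
wrist_force: [-7.3, -1.0, -0.7]
opening: 0.0645
grasp_force: 55.4
(array([ 4.31169132, -0.59480009, 62.09386003]), array([-1.79991402e+02, -7.68117387e-03, -1.76669504e+02]), array([-7.31416367, -0.98342704, -0.72790163]))
```

```bash
python3 -m crank '[[[0,0,-0.04,0,0,0],[0,0,-0.03,0,0,0],[-0.05,-0.003,0,0,0,0],[-0.05,-0.003,0,0,0,0],[-0.05,-0.003,0,0,0,0],[-0.05,-0.003,0,0,0,0],[0,0,0,0,0,0],[0,0,0,0,0,0]]]'
python3 -c "
from h import *
print(tc())"
```

```text
time: 9.82
ee_pos: [0.558, 0.0379, 0.061]
tcp_rot: [-180.0, 0.0, -176.7]
wrist_force: [-5.2, -1.3, 0.7]
opening: 0.0645
grasp_force: 55.5
(array([ 1.03192568, -0.58216757, 61.01049913]), array([-1.79993898e+02,  4.26089595e-02, -1.76671365e+02]), array([-5.17950717, -1.31637114,  0.72126768]))
```

```bash
python3 -m crank '[[[0,0,-0.04,0,0,0],[0,0,-0.03,0,0,0],[0,0,0,0,0,0],[0,0,0,0,0,0]]]'
python3 -m crank '[[[0,0,0,0,0,0],[0,0,0,0,0,0],[0,0,0,0,0,0],[0,0,0,0,0,0],[0,0,0,0,0,0],[0,0,0,0,0,0]]]' 1 50
python3 -m crank '[[[0,0,0.3,0,0,0],[0,0,1,0,0,0],[0,0,1,0,0,0],[0,0,1,0,0,0],[0,0,1,0,0,0],[0,0,1,0,0,0],[0,0,1,0,0,0],[-1,0,1,0,0,0],[-1,0,1,0,0,0],[-1,0,1,0,0,0],[0,0,0,0,0,0],[0,0,0,0,0,0]]]'
python3 - <<'E'
from h import *
m=bot.camera_model("wrist");im=bot.camera("wrist");cv2.imwrite("pics/w6.png",im[:,:,::-1])
h=cv2.cvtColor(im,cv2.COLOR_RGB2HSV);k=cv2.inRange(h,(12,60,70),(35,255,255));cs,_=cv2.findContours(k,0,2)
for c in cs:
    if cv2.contourArea(c)<1500: continue
    P=np.float32([Rc@(onz(m,u,v,.066)[:2]*1000-C) for u,v in c[:,0]]); print(cv2.boundingRect(c),cv2.minAreaRect(P))
s=bot.camera("side")[:,:,::-1]
cv2.imwrite("pics/v6.png",np.hstack([im[:,:,::-1][20:,120:440][:300],cv2.resize(s[150:250,200:360],(480,300))]))
E
```

```text
time: 10.15
ee_pos: [0.5581, 0.0379, 0.0599]
tcp_rot: [-180.0, 0.1, -176.7]
wrist_force: [-6.0, -1.1, 3.0]
opening: 0.0645
grasp_force: 55.7
time: 10.65
ee_pos: [0.5589, 0.038, 0.0599]
tcp_rot: [180.0, 0.2, -176.7]
wrist_force: [0.8, 0.3, 0.6]
opening: 0.0853
grasp_force: 0.0
time: 11.65
ee_pos: [0.4989, 0.038, 0.248]
tcp_rot: [180.0, 0.4, -176.7]
wrist_force: [1.1, -0.2, -1.4]
opening: 0.0853
grasp_force: 0.0
(236, 156, 76, 217) ((22.8177490234375, -0.00772857666015625), (227.0891876220703, 66.61991119384766), 0.0943688452243805)
(402, 0, 63, 64) ((-187.1463623046875, 124.77555847167969), (48.50389862060547, 44.4404411315918), 89.96646881103516)
```

View pics/v6.png

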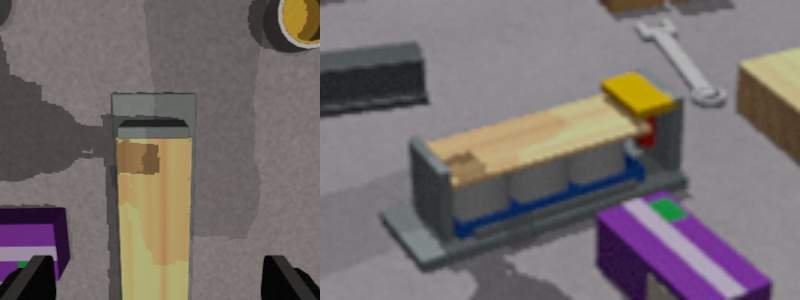

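The board lies flat behind the keeper: near end at x≈-90.7, y≈0.0, 0.1° off square. The side view shows its far end under the lip, against the red stop. Next is the carton.

```bash
python3 -m crank '[[[0.09,-0.92,0.2,0,0,0],[0.09,-0.92,0.2,0,0,0],[0.09,-0.92,0.2,0,0,0],[0.09,-0.92,0.2,0,0,0],[0.09,-0.92,0.2,0,0,0],[0.09,-0.92,0,0,0,0],[0.09,-0.92,0,0,0,0],[0.09,-0.92,0,0,0,0],[0.09,-0.92,0,0,0,0],[0.09,-0.92,0,0,0,0],[0.09,-0.92,0,0,0,0],[0.09,-0.92,0,0,0,0],[0.09,-0.92,0,0,0,0],[0.09,-0.92,0,0,0,0],[0.09,-0.92,0,0,0,0],[0.09,-0.92,0,0,0,0],[0.09,-0.92,0,0,0,0],[0,0,0,0,0,0],[0,0,0,0,0,0]]]'
python3 - <<'E'
from h import *
n=bot.camera_model("scene")
for u,v in((206.8,151.1),(224.5,155.6),(187.75,185),(206.8,189.9)):print((onz(n,u,v,.05)*1000).round(1))
im,m=snap("wrist","pics/w7.png")
h=cv2.cvtColor(im,cv2.COLOR_RGB2HSV);k=cv2.inRange(h,(5,60,60),(24,255,255));cs,_=cv2.findContours(k,0,2)
for c in cs:
    if cv2.contourArea(c)<1000: continue
    P=np.float32([onz(m,u,v,.05)[:2]*1000 for u,v in c[:,0]]); print(cv2.boundingRect(c),cv2.minAreaRect(P))
E
```

```text
time: 13.33
ee_pos: [0.5295, -0.2756, 0.264]
tcp_rot: [179.9, 0.0, -176.8]
wrist_force: [0.3, 1.1, 0.1]
opening: 0.0854
grasp_force: 0.0
[ 456.6 -323.8   50. ]
[ 449.4 -263.8   50. ]
[ 594.2 -306.7   50. ]
[ 585.8 -246.    50. ]
(225, 105, 38, 143) ((525.2141723632812, -307.3395080566406), (140.20098876953125, 24.791168212890625), 7.097102165222168)
(268, 102, 34, 144) ((520.3062133789062, -268.0294494628906), (140.11587524414062, 24.82674789428711), 7.100837707519531)
```

View pics/w7.png

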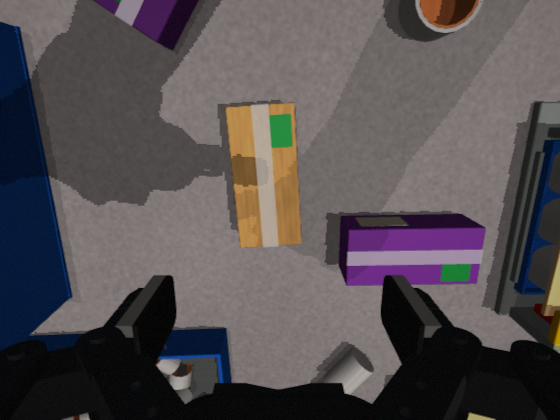

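The wrist view shows the brown carton at (264,175), top 140 x 64 mm. It is centred at (522.8, -287.7) and turned 7.1°.

```bash
python3 -m crank '[[[-0.17,-0.3,-0.4,0,0,0.28],[-0.165,-0.305,-1,0,0,0.28],[0,0,-1,0,0,0],[0,0,-1,0,0,0],[0,0,-1,0,0,0],[0,0,-1,0,0,0],[0,0,-1,0,0,0],[0,0,-1,0,0,0],[0,0,-1,0,0,0],[0,0,-1,0,0,0],[0,0,-1,0,0,0],[0,0,-0.8,0,0,0],[0,0,-0.4,0,0,0],[0,0,-0.2,0,0,0],[0,0,0,0,0,0],[0,0,0,0,0,0]]]'
python3 -m crank '[[[0,0,0,0,0,0],[0,0,0,0,0,0],[0,0,0,0,0,0],[0,0,0,0,0,0],[0,0,0,0,0,0],[0,0,0,0,0,0],[0,0,0,0,0,0],[0,0,0,0,0,0]]]' 0 60
python3 -m crank '[[[0,0,0.1,0,0,0],[0,0,0.5,0,0,0],[0,0,1,0,0,0],[0,0,1,0,0,0],[0,0,1,0,0,0],[0,0,1,0,0,0],[0,0,1,0,0,0],[0,0,1,0,0,0],[0,0,1,0,0,0],[0,0,0.4,0,0,0],[0,0,0,0,0,0],[0,0,0,0,0,0]]]'
```

```text
time: 14.72
ee_pos: [0.5232, -0.2868, 0.0308]
tcp_rot: [-180.0, 0.2, -172.8]
wrist_force: [-0.5, 0.1, 0.7]
opening: 0.0855
grasp_force: 0.0
time: 15.38
ee_pos: [0.5234, -0.2874, 0.0314]
tcp_rot: [-179.9, 0.3, -172.8]
wrist_force: [-0.2, -0.4, 6.3]
opening: 0.0634
grasp_force: 68.7
time: 16.38
ee_pos: [0.5226, -0.2869, 0.1893]
tcp_rot: [180.0, 0.1, -172.8]
wrist_force: [-1.1, 1.1, -5.8]
opening: 0.063
grasp_force: 67.8
```

```bash
python3 -m crank '[[[0.097,0.5,0,0,0,-0.0307],[0.097,0.95,0,0,0,-0.0307],[0.097,0.95,0,0,0,-0.0307],[0.097,0.95,0,0,0,-0.0307],[0.097,0.95,0,0,0,-0.0307],[0.097,0.95,0,0,0,-0.0307],[0.097,0.95,0,0,0,-0.0307],[0.097,0.95,0,0,0,-0.0307],[0.097,0.95,0,0,0,-0.0307],[0.097,0.95,0,0,0,-0.0307],[0.097,0.95,0,0,0,-0.0307],[0.097,0.95,0,0,0,-0.0307],[0.097,0.95,0,0,0,-0.0307],[0.097,0.95,0,0,0,-0.0307],[0.097,0.95,0,0,0,-0.0307],[0.097,0.95,0,0,0,-0.0307],[0.097,0.95,0,0,0,-0.0307],[0.097,0.57,0,0,0,-0.0307],[0,0,0,0,0,0],[0,0,0,0,0,0]]]'
python3 - <<'E'
from h import *
print(tc()); im,m=snap("wrist","pics/w8.png");s=bot.camera("side")[:,:,::-1]
cv2.imwrite("pics/v8.png",np.hstack([im[:,:,::-1][:,100:460],cv2.resize(s[130:250,200:320],(420,420))]))
E
```

```text
time: 18.05
ee_pos: [0.5572, 0.039, 0.1889]
tcp_rot: [-180.0, 0.1, -176.5]
wrist_force: [0.5, 0.5, -5.1]
opening: 0.0634
grasp_force: 67.7
(array([  0.34367655,   0.54619207, 188.89767432]), array([-1.79984790e+02,  6.19147752e-02, -1.76548189e+02]), array([ 0.45083964,  0.52167726, -5.10780568]))
```

View pics/v8.png

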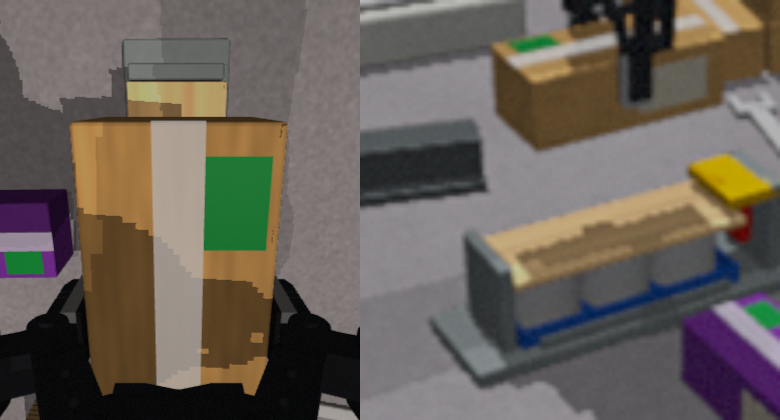

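The left half shows the carton gripped square over the board, its near top corners at about (171,122) and (387,122). The side view confirms the board is home. I'll lower the carton to just above it.

```bash
python3 - <<'E'
from h import *
m=bot.camera_model("wrist")
for u in(171,387): 
  for z in (.205,.208): print(Rc@(onz(m,u,122,z)[:2]*1000-C))
E
python3 -m crank '[[[0,-0.025,-0.4,0,0,0],[0,0,-0.9,0,0,0],[0,0,-0.9,0,0,0],[0,0,-0.9,0,0,0],[0,0,-0.6,0,0,0],[0,0,-0.4,0,0,0],[0,0,-0.2,0,0,0],[0,0,0,0,0,0],[0,0,0,0,0,0],[0,0,0,0,0,0]]]'
python3 -c "
from h import *
print(tc())"
```

```text
[-69.73685388 -31.58803606]
[-69.85901356 -30.70392912]
[-69.73104872  32.54459797]
[-69.85336975  31.64617727]
time: 18.98
ee_pos: [0.5582, 0.038, 0.105]
tcp_rot: [-180.0, 0.3, -176.6]
wrist_force: [0.4, 0.9, -5.5]
opening: 0.0633
grasp_force: 67.8
(array([  1.25849197,  -0.51557268, 104.96860517]), array([-179.99643692,    0.25062791, -176.62777587]), array([ 0.3887227 ,  0.9149571 , -5.48227265]))
```

```bash
python3 -m crank '[[[-0.05,0.01,-0.1,0,0,0],[0,0,-0.1,0,0,0],[0,0,-0.08,0,0,0],[0,0,-0.06,0,0,0],[0,0,-0.03,0,0,0],[0,0,0,0,0,0],[0,0,0,0,0,0]]]'
python3 -c "
from h import *
print(tc())"
```

```text
time: 19.57
ee_pos: [0.5567, 0.0382, 0.0974]
tcp_rot: [-180.0, 0.2, -176.6]
wrist_force: [-5.4, 0.2, 6.3]
opening: 0.0632
grasp_force: 69.0
(array([-0.23972115, -0.14867011, 97.43789458]), array([-179.99738477,    0.20147998, -176.61411835]), array([-5.43881135,  0.17279894,  6.32985807]))
```

```bash
python3 -m crank '[[[0.02,0,0.02,0,0,0],[0,0,0.01,0,0,0],[0,0,0,0,0,0],[0,0,0,0,0,0]]]'
python3 -m crank '[[[0,0,0,0,0,0],[0,0,0,0,0,0],[0,0,0,0,0,0],[0,0,0,0,0,0],[0,0,0,0,0,0],[0,0,0,0,0,0]]]' 1
python3 -m crank '[[[0,0,0.3,0,0,0],[0,0,0.8,0,0,0],[0,0,1,0,0,0],[0,0,1,0,0,0],[0,0,1,0,0,0],[0,0,1,0,0,0],[0,0,1,0,0,0],[-1,0,1,0,0,0],[-1,0,1,0,0,0],[-1,0,0,0,0,0],[0,0,0,0,0,0],[0,0,0,0,0,0]]]'
python3 - <<'E'
from h import *
print(tc()); im,m=snap("wrist","pics/w9.png");s=bot.camera("side")[:,:,::-1]
h=cv2.cvtColor(im,cv2.COLOR_RGB2HSV)
k=cv2.inRange(h,(5,60,60),(21,255,255));cs,_=cv2.findContours(k,0,2)
for c in cs:
    if cv2.contourArea(c)<1000: continue
    P=np.float32([Rc@(onz(m,u,v,.116)[:2]*1000-C) for u,v in c[:,0]]); print(cv2.boundingRect(c),cv2.minAreaRect(P))
cv2.imwrite("pics/v9.png",np.hstack([im[:,:,::-1][:,100:460],cv2.resize(s[130:250,200:320],(420,420))]))
E
```

```text
time: 19.9
ee_pos: [0.5571, 0.0382, 0.0975]
tcp_rot: [-180.0, 0.2, -176.6]
wrist_force: [-5.7, 1.0, 5.2]
opening: 0.0635
grasp_force: 68.9
time: 20.4
ee_pos: [0.5571, 0.0382, 0.097]
tcp_rot: [-180.0, 0.2, -176.6]
wrist_force: [-0.3, 0.4, 0.2]
opening: 0.0855
grasp_force: 0.0
time: 21.4
ee_pos: [0.4969, 0.0382, 0.2601]
tcp_rot: [180.0, 0.3, -176.6]
wrist_force: [0.4, 0.2, -0.7]
opening: 0.0854
grasp_force: 0.0
(array([-59.91619352,   3.3822869 , 260.12957075]), array([ 179.99971339,    0.27479967, -176.61298298]), array([ 0.37688626,  0.21555711, -0.74846678]))
(233, 190, 82, 168) ((5.9882354736328125, 0.44319725036621094), (64.32295989990234, 155.69232177734375), 89.9801254272461)
(237, 157, 74, 27) ((-87.8365249633789, 0.5193138122558594), (18.44147300720215, 56.057003021240234), 2.4733734130859375)
(51, 0, 62, 44) ((-189.10055541992188, -128.29360961914062), (26.186965942382812, 40.85313415527344), 0.017289215698838234)
```

View pics/v9.png

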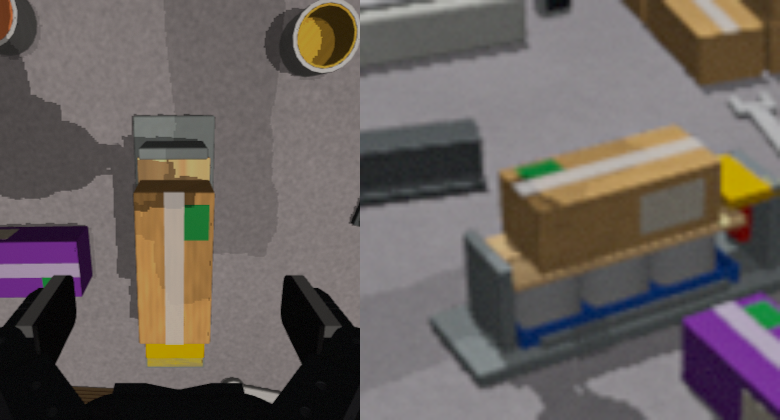

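Run:
```python
from h import *
m=bot.camera_model("wrist")
for u,v in((274,191.5),(274,344)): print(Rc@(onz(m,u,v,.116)[:2]*1000-C))
print(Rc@(onz(m,274,157.5,.066)[:2]*1000-C))
```

```text
[-70.70579275   0.76593412]
[68.98103034  0.30877528]
[-90.06297409   0.2828297 ]
```

The carton is flat, spanning x = -70.7 to 69.0 with y≈0.5, so it is centred and square. The board's near end is still at -90.1, and the gripper is clear.

```bash
python3 -c "
from workcell import bot
print(bot.job_done())"
```

```text
the job is handed in; nothing more can be done
None
```

The board is home under the lip, between stop and keeper, and the carton is set on it within about 1 mm of centre and square to it; I handed the job in at about 21.5 s, and no verdict came back.

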